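# Take the locking collar off the honing machine's spindle

## Robot

A 7-joint arm with a two-finger parallel gripper is mounted at the origin on the work surface. World frame = base frame: x ahead of the robot, y to its left, z up, the work surface at z = 0. Lengths are in m, angles in rad, forces in N, time in s.
With the tool pointing down it reaches from about 0.4 to 0.9 m from the base axis. Payload 5.6 kg.
Tool frame: the origin (TCP) lies on the front face of the gripper's body, between the roots of the fingers; the fingertips stand 88 mm ahead of it and the grasp point (between the pads) lies 69 mm ahead of it (bot.hold_point_z is the distance from the TCP to the grasp point, in m); z points along the fingers, x is the direction in which the jaws open and shut, and the axes are right-handed (so a half turn about z gives the same grasp; the last joint's range is limited). The gripper opens to 92 mm and grips with 3 to 60 N. Pads are 20 mm wide; open, the fingers measure 128 mm over their backs; the gripper's body (75 mm by 189 mm) begins 69 mm behind the grasp point.
Start: joints at [-0.043, 0.468, -0.012, 1.603, 0.006, 1.071, -0.056], TCP at [0.65, -0, 0.303] pointing down, gripper open.
Joint ranges: [-2.53, 2.53], [-0.31, 2.02], [-1.57, 1.55], [0.28, 2.44], [-1.29, 4.43], [0.15, 1.84], [-2.92, 2.92]. Speed limits (rad/s): [2.57, 2.57, 3.14, 3.14, 3.14, 3.14, 3.14].

## Interface

Orientations are given as a rotation vector (axis times angle).
In Python, from plant import bot gives the robot as it stands.
- The arm moves only by the tool play_rows, never from a script. Its argument "commands" is a list of rows, each an object with "rot": the turn, a rotation vector about the world's x, y, z scaled (see below), a list of three; "offset": the shift along the world's x, y, z scaled (see below), a list of three; "grip": the gripper's target within -1 to 1 (shut at 1, half-way at 0, fully open at -1). In form: [{"rot": [rx, ry, rz], "offset": [tx, ty, tz], "grip": grip}, ...]. A call has exactly 10 rows; each row shifts and turns the commanded pose from where the row before left it; what a row does not reach is not made up. The controller multiplies each number of a shift by 0.02 m and each number of a turn by 0.08 rad. A row lasts 1/12 s, in which the tool goes at most 41.7 mm and 7.16 degrees, less where a joint would pass 70% of its speed; a pose out of reach is approached as far as the arm can. A call with a number of a shift or a turn outside -1 to 1 is refused whole. A call with a gripper value outside its range is refused whole. The fingers move at their own pace and stop on an object; "squeeze" is the grip in N (left out, the last holds). Time passes only in rows, so rows that do not move let the fingers close, or fill a call up. It gives the time, the measured TCP pose, the force and the opening at its end, in the units of the state.
- bot.state(): the state, without advancing time (a new reading comes with each control period).
- bot.get_image(name): name is "scene" or "side" or "wrist"; returns (picture, depth): 420x560x3 uint8, red, green, blue; 420x560 float32, m along the optical axis (not along the pixel's ray), 0 where there is no reading.
- bot.camera_info(name): a dict with "vertical_fov" (degrees; the focal length in pixels is half the picture's height over the tangent of half this angle, whatever the lens; pixels are square), "cx", "cy" (the principal point, pixels), "rvec" (rotation vector, rad) and "tvec" (3), from world to camera coordinates, as OpenCV has them. Camera axes: x right, y down, z forward; pixel columns grow to the right and rows downward; lengths in m; the calibration is good to about 2 mm. A picture is of the moment at which its call begins: read the wrist's pose just before it. camera_info takes no time and is no camera call; for the wrist camera it gives the pose at the moment of the call.
- bot.close_job(): hands the job in, once; it reports no verdict.
The state is a dict: "time": time; "qpos": joint angles; "qvel": joint speeds; "tau": joint torques, N m; "tool_pos": TCP position; "eef_rot": TCP orientation; "force": force on the tool from outside, world axes, zero at the start; "moment": the same for the moment, N m; "grip_width": opening from 0.0 (shut) to 1.0 (fully open).
Only numpy, scipy, OpenCV 4.12 (cv2) and the standard library are available. Lean on these libraries where they do the work, as an engineer would, in place of code of your own. Each camera call takes 0.05 s, during which the arm holds its last target. There are 200 camera calls.

## Task

Take the locking collar off the upright spindle of the small honing machine so that its wheel can be changed: lift it gently until it meets the cross pin, turn it one way or the other (up to a quarter turn) until its slots find the pin, and draw it off the open top without ever forcing it against the spindle or pin. Then set it down gently, flat and the same way up, in the empty tray and let go of it; do not drop it, and leave the chisel, hammer, spanner and oil bottle where they are.

Things in the scene. Friction and masses are not known exactly. Their poses are not given: they have to be found in the camera images.
- honer: Bench honing machine, fixed: round green housing 144 mm across and 40 mm high, on it a pale wheel 100 mm across, its top face 62 mm above the bench, and in its middle an upright steel spindle 18.4 mm thick, open at its top. Origin on the spindle's axis at the bench; z up; the housing's small black switch is on its -x side.
- spindle_top (a point): Point on the spindle's axis at its open top, 120 mm above the bench; the collar is off the spindle when its underside is higher than this.
- pin_mid (a point): Point on the spindle's axis, 102 mm above the bench, where a level cross pin, 5 mm thick and 30 mm long (15 mm to each side), goes through it. The pin's direction is NOT measured and not tied to these axes: it lies at 23 to 90 degrees to the line of the collar's slots at the start, to either side, and must be found by feel or by eye.
- collar: Round dark steel locking collar, 48 mm outside, 26 mm high, 110 to 210 g, loose on the spindle below the pin, resting on the wheel; it can rise about 11 mm before it meets the pin. Origin on its axis at its underside; z up; its x axis runs through the middle of its two opposite slots. Once lifted, it may press on spindle and pin with at most 20 N.
- collar_top (a point): Centre of the collar's top face. The bore is 22 mm (about 1.8 mm play all round) and has two opposite slots, open above and below, 8 to 9 mm wide, reaching 17 mm from the axis; they let the pin through when they lie along it within about 8 degrees.
- tray: Empty open aluminium tray, 180 mm (its x) by 150 mm (its y), 28 mm high, walls and floor 4 to 5 mm thick, loose on the bench, 0.8 kg. Origin at the centre of its underside.
- chisel: Wide chisel, 270 mm long, with a dark wooden handle, lying on the bench; leave it alone.
- hammer: Hammer with a wooden handle lying on the bench; leave it alone.
- wrench: Steel spanner lying on the bench; leave it alone.
- oil: Grey oil bottle, 52 mm thick, 110 mm high, standing on the bench; leave it alone.
Mind the look-alikes: they are no part of the job. What is shaped like the collar but blue or brown is not meant.

How it is judged:
By the outcome, as a careful person would: the job done as asked, in the order asked, and still so for the second after the job is handed in, with the robot touching nothing.
It also fails if it takes over 72 s, if anything falls off the work surface, if the arm or the gripper's body presses on something with over 40 N, if the wrist force passes 120 N, or if a joint passes its speed limit or range.

## Working session

There is one attempt and no reset: what is moved stays moved. The work goes in short steps, Python scripts to look and compute and a tool call to move; the robot and the scene stay as the last step left them, time stands still between calls to the robot, and variables do not carry over. Pictures are saved under pics/ and viewed, about 8 in all and at most 12, crops included, and the job is handed in when it is done.

Besides the shell and the picture viewer there is one more tool, called after "Request:" as a command line: name --argument value ..., lists and objects as JSON in quotes. play_rows: Moves the arm, as the interface text tells. Shifts and turns lie within -1 to 1; 1 stands for 0.02 m of shift or 0.08 rad of turn. Its arguments: {"type":"object","properties":{"commands":{"type":"array"},"squeeze":{"type":"number"}},"required":["commands"]}

```bash
mkdir -p pics; ls
cat > h.py <<'E'
import numpy as np, cv2
from plant import bot
def K(n):
    i=bot.camera_info(n); f=210/np.tan(np.radians(i["vertical_fov"])/2)
    R=cv2.Rodrigues(np.array(i["rvec"],float))[0]; return f,i["cx"],i["cy"],R,np.array(i["tvec"],float)
def ray(c,u,v,z):  # pixel -> point on plane z
    f,cx,cy,R,t=c; d=R.T@np.array([(u-cx)/f,(v-cy)/f,1]); o=-R.T@t
    return o+d*(z-o[2])/d[2]
def cloud(c,D):
    f,cx,cy,R,t=c; v,u=np.mgrid[:420,:560]
    P=np.stack([(u-cx)/f*D,(v-cy)/f*D,D],-1); return (P-t)@R
def snap(n,name):
    c=K(n); im,d=bot.get_image(n); cv2.imwrite(f"pics/{name}.png",im[:,:,::-1]); np.save(f"pics/{name}.npy",d); return c,im,d
E
python3 - <<'E'
from h import *
print(bot.state())
for n in("scene","side","wrist"):
    c,im,d=snap(n,n+"0"); print(n,c)
a=cv2.imread("pics/scene0.png");b=cv2.imread("pics/side0.png")
E
```

```text
pics
{'time': 0.0, 'qpos': array([-0.04301164,  0.46839246, -0.01164575,  1.60362087,  0.00601977,
        1.07138989, -0.05628813]), 'qvel': array([-8.54191286e-04,  1.84494760e-03,  1.40995288e-03,  2.74501394e-04,
       -1.88079277e-04, -1.07711520e-05, -2.45973232e-03]), 'tau': array([-3.39112758e-04, -5.20573139e+01, -1.31628491e-02, -2.43752271e+01,
       -5.67366311e-02,  1.73054746e-02,  1.50106093e-04]), 'tool_pos': array([ 6.49571618e-01, -3.12466482e-05,  3.01731454e-01]), 'eef_rot': array([ 3.14146954e+00,  1.15237232e-05, -2.78275794e-03]), 'force': array([-0.46778027, -0.37596986, -0.48874287]), 'moment': array([-0.00327484,  0.03043397,  0.00292362]), 'grip_width': 0.9964602095867844}
scene (np.float64(414.8528668765755), 285.56534422316673, 213.00896666526654, array([[ 0.55438823,  0.8321755 ,  0.01173141],
       [ 0.55409494, -0.35854228, -0.75128306],
       [-0.62099315,  0.42300279, -0.65987585]]), array([-0.3080338 , -0.2604746 ,  1.42888192]))
side (np.float64(493.7209647003764), 270.8298927987305, 213.1573765995604, array([[ 0.96751089, -0.25227333,  0.01675876],
       [-0.14489744, -0.6075839 , -0.78092672],
       [ 0.20718933,  0.7531268 , -0.6243978 ]]), array([-0.57607983,  0.15457174,  1.15214149]))
wrist (np.float64(294.0760358412301), 277.887028391909, 209.02750243658747, array([[ 9.99996041e-01,  4.52915941e-04, -2.77731638e-03],
       [ 1.21936211e-03, -9.59233289e-01,  2.82612829e-01],
       [-2.53609446e-03, -2.82615097e-01, -9.59230043e-01]]), array([-0.64921512, -0.03054794,  0.39386994]))
```

View pics/scene0.png

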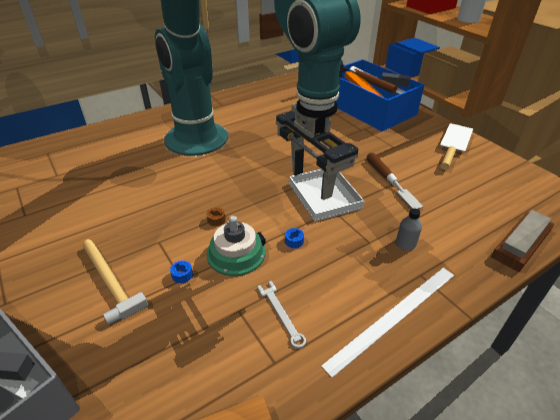

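View pics/wrist0.png

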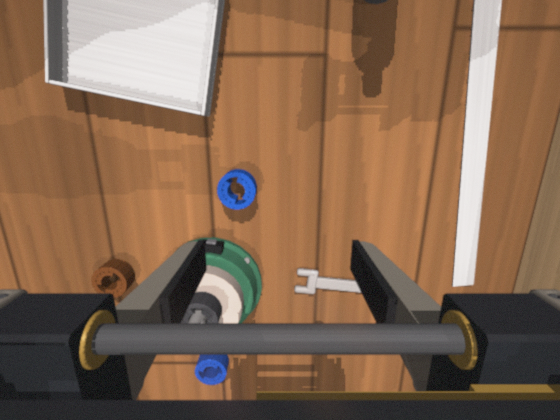

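The scene view shows the honer at about (236,240) with the dark collar and spindle, the tray at (325,193), and blue/brown look-alikes nearby. Next I'll work out positions from depth.

Run:
```python
from h import *
for n in("scene","side"):
    c=K(n); d=np.load(f"pics/{n}0.npy"); im=cv2.imread(f"pics/{n}0.png").astype(int)
    P=cloud(c,d); ok=d>0
    b,g,r=im[...,0],im[...,1],im[...,2]
    gm=ok&(g>r*1.5)&(g>b*1.1)&(P[...,2]<.06)&(P[...,2]>0.0)&(P[...,0]>.3)&(P[...,0]<.9)
    gm&=abs(P[...,1])<.4
    top=gm&(abs(P[...,2]-.04)<.004)
    q=P[top]; print(n,"green top",len(q),q.min(0),q.max(0))
    cen=(q.min(0)+q.max(0))/2
    near=ok&(np.hypot(P[...,0]-cen[0],P[...,1]-cen[1])<.06)
    for lo,hi in((.058,.066),(.083,.092),(.095,.108),(.110,.118),(.118,.124)):
        q=P[near&(P[...,2]>lo)&(P[...,2]<hi)]
        if len(q):print(lo,len(q),q.min(0).round(4),q.max(0).round(4),q.mean(0).round(4))
    # tray rim
    t=ok&(abs(P[...,2]-.028)<.004)&(abs(r-b)<25)&(r>120)&(P[...,0]>.3)&(P[...,0]<.95)
    nn,lab,st,ce=cv2.connectedComponentsWithStats(cv2.dilate(t.astype(np.uint8),np.ones((5,5))))
    for i in range(1,nn):
        q=P[t&(lab==i)]
        if len(q)>30: print("tray?",ce[i],len(q),cv2.minAreaRect(q[:,:2].astype(np.float32)*1000))
im=cv2.imread("pics/side0.png"); cv2.imwrite("pics/side0v.png",im)
```

```text
scene green top 273 [ 0.51103581 -0.20735992  0.03600107] [ 0.61701543 -0.0875978   0.04205644]
0.058 603 [ 0.5063 -0.196   0.058 ] [ 0.605  -0.0983  0.0656] [ 0.5663 -0.1527  0.0603]
0.083 167 [ 0.5323 -0.1698  0.083 ] [ 0.5808 -0.1235  0.0913] [ 0.5608 -0.1486  0.086 ]
0.095 43 [ 0.5436 -0.1572  0.0951] [ 0.5662 -0.1361  0.1079] [ 0.5596 -0.1489  0.1015]
0.11 37 [ 0.5485 -0.1557  0.1114] [ 0.5648 -0.1389  0.1178] [ 0.5584 -0.1483  0.1151]
0.118 9 [ 0.5495 -0.1536  0.1182] [ 0.558  -0.1406  0.1195] [ 0.5538 -0.1461  0.1187]
tray? [324.98272358 192.68902439] 132 ((493.86614990234375, 176.65484619140625), (149.63104248046875, 182.00222778320312), 78.76031494140625)
tray? [125.01736111 305.20138889] 182 ((580.1686401367188, -425.1770935058594), (24.73229217529297, 84.36909484863281), 5.711448669433594)
side green top 259 [ 0.49159674 -0.20733508  0.03600363] [ 0.60971187 -0.11564531  0.04212998]
0.058 643 [ 0.5025 -0.1966  0.058 ] [ 0.5999 -0.1034  0.0658] [ 0.5476 -0.1596  0.0606]
0.083 197 [ 0.5289 -0.1725  0.0831] [ 0.5773 -0.1224  0.0905] [ 0.5514 -0.1508  0.086 ]
0.095 39 [ 0.54   -0.1572  0.0953] [ 0.5648 -0.1386  0.1071] [ 0.5502 -0.1529  0.1014]
0.11 34 [ 0.5433 -0.1568  0.1102] [ 0.5601 -0.139   0.1177] [ 0.5507 -0.1505  0.1149]
0.118 15 [ 0.5437 -0.1519  0.118 ] [ 0.558  -0.1425  0.1205] [ 0.5526 -0.1474  0.1189]
tray? [182.27648579   4.33591731] 79 ((600.599365234375, 1996.83251953125), (51.299861907958984, 283.98828125), 87.66197967529297)
tray? [217.33086876 199.17375231] 221 ((488.9568176269531, 176.4674835205078), (155.96633911132812, 179.6616668701172), 79.3487777709961)
tray? [317.39477504 375.92743106] 251 ((575.7267456054688, -425.658203125), (24.605417251586914, 87.29763793945312), 5.120718002319336)
```

View pics/side0.png

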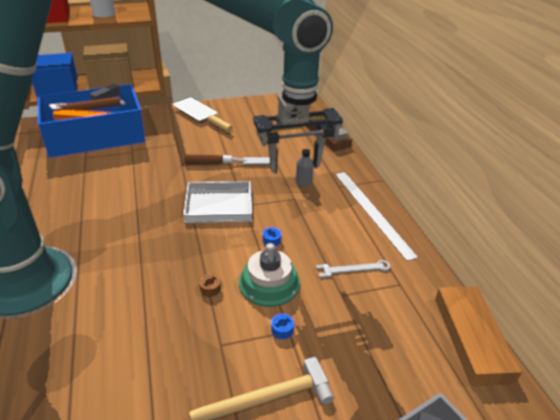

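The side view agrees: the collar is at (270,260) and the tray at (218,202). The spindle comes out near (0.5535, -0.1475) and the tray near (0.491, 0.1765). I'll move above the spindle for a close look.

Request:
play_rows --commands '[{"rot":[0,0,0],"offset":[-0.6,-0.92,-0.3],"grip":-1},{"rot":[0,0,0],"offset":[-0.6,-0.92,-0.3],"grip":-1},{"rot":[0,0,0],"offset":[-0.6,-0.92,-0.3],"grip":-1},{"rot":[0,0,0],"offset":[-0.6,-0.92,-0.3],"grip":-1},{"rot":[0,0,0],"offset":[-0.6,-0.92,-0.3],"grip":-1},{"rot":[0,0,0],"offset":[-0.6,-0.92,-0.3],"grip":-1},{"rot":[0,0,0],"offset":[-0.6,-0.92,-0.3],"grip":-1},{"rot":[0,0,0],"offset":[-0.6,-0.92,-0.3],"grip":-1},{"rot":[0,0,0],"offset":[0,0,0],"grip":-1},{"rot":[0,0,0],"offset":[0,0,0],"grip":-1}]' --squeeze 15

```text
time: 0.98
tool_pos: [0.5533, -0.1483, 0.2544]
eef_rot: [-3.142, 0.004, 0.001]
force: [-0.6, 1.0, 0.7]
grip_width: 0.997
```

Run:
```python
from h import *
c,im,d=snap("wrist","w1"); print(bot.state()["tool_pos"],bot.state()["force"])
P=cloud(c,d)
near=(d>0)&(np.hypot(P[...,0]-.5535,P[...,1]+.1475)<.06)
for lo,hi in((.058,.064),(.084,.091),(.098,.108),(.117,.123)):
    q=P[near&(P[...,2]>lo)&(P[...,2]<hi)]
    if len(q):print(lo,len(q),q.min(0).round(4),q.max(0).round(4),cv2.minEnclosingCircle(q[:,:2].astype(np.float32)*1000))
f,cx,cy,R,t=c; p=R@np.array([.5535,-.1475,.1])+t; u,v=int(cx+f*p[0]/p[2]),int(cy+f*p[1]/p[2]); print(u,v)
u0,v0=max(u-70,0),max(v-60,0)
cr=cv2.resize(im[v0:v0+120,u0:u0+140],None,fx=5,fy=5,interpolation=cv2.INTER_CUBIC)
cr=np.clip(255*(cr/255.)**.5,0,255).astype(np.uint8)
cv2.imwrite("pics/w1c.png",cr[:,:,::-1]); print(u0,v0)
```

```text
[ 0.55421537 -0.14693549  0.25471645] [-0.77411637  0.74584501  0.55972151]
0.058 5246 [ 0.5037 -0.193   0.0581] [ 0.6022 -0.0938  0.064 ] ((553.1898193359375, -143.40379333496094), 49.86219024658203)
0.084 1454 [ 0.5304 -0.1668  0.084 ] [ 0.5776 -0.1191  0.0909] ((553.7612915039062, -143.02066040039062), 24.111759185791016)
0.098 135 [ 0.54   -0.1538  0.0981] [ 0.566  -0.1326  0.1077] ((552.9822998046875, -143.11941528320312), 15.130927085876465)
0.117 384 [ 0.5449 -0.152   0.117 ] [ 0.5623 -0.1341  0.1224] ((553.4479370117188, -143.23577880859375), 9.205265045166016)
277 222
207 162
```

View pics/w1c.png

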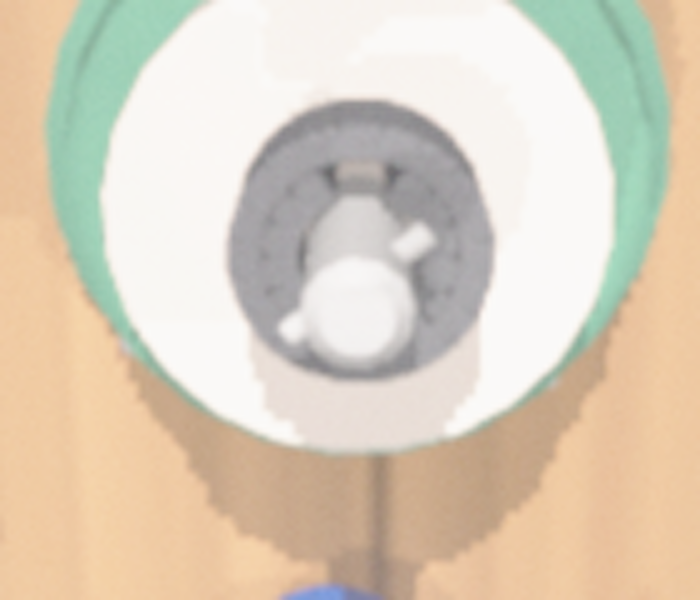

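The close view shows the collar ring centred near crop (360,240), one slot at (360,175) and the pin ends at (415,243) and (290,332). I'll work out the angles and check the wrist camera's bias against the fingers it can see.

Run:
```python
from h import *
for k in range(4):
    c,im,d=snap("wrist",f"w2{k}"); s=bot.state(); T=s["tool_pos"]; P=cloud(c,d)
    near=(d>0)&(np.hypot(P[...,0]-.5535,P[...,1]+.1475)<.06)
    q=P[near&(P[...,2]>.117)&(P[...,2]<.123)]; q2=P[near&(P[...,2]>.084)&(P[...,2]<.091)]
    print(T.round(4),s["eef_rot"].round(4),(-c[3].T@c[4]).round(4),*[np.round(cv2.minEnclosingCircle(a[:,:2].astype(np.float32)*1000)[0],2) for a in(q,q2)], np.median(q[:,2]),np.median(q2[:,2]))
    L=P-T; 
    for s_ in(-1,1):
        m=(d>0)&(L[...,2]<-.06)&(L[...,2]>-.095)&(L[...,0]*s_>.03)&(L[...,0]*s_<.075)
        a=L[m]; print("  finger",s_,len(a),a.min(0).round(4),a.max(0).round(4))
g=lambda x,y,z: ray(c,207+x/5,162+y/5,z)
a,b=g(290,332,.102),g(415,243,.102); dd=b-a; print("pin",a,b,np.hypot(*dd[:2]),np.degrees(np.arctan2(dd[1],dd[0])))
for x,y in((335,165),(362,163),(388,165)):
    print("slot",g(x,y,.088))
```

```text
[ 0.5547 -0.1462  0.2549] [-3.141e+00 -1.500e-03 -1.100e-03] [ 0.5547 -0.0646  0.3376] [ 553.27 -143.44] [ 553.65 -143.06] 0.1201440981543389 0.08860067408947625
  finger -1 839 [-0.0599 -0.009  -0.0888] [-0.0458  0.012  -0.06  ]
  finger 1 839 [ 0.0451 -0.009  -0.0885] [ 0.0595  0.0122 -0.06  ]
[ 0.5549 -0.1459  0.255 ] [-3.1411e+00 -2.8000e-03 -1.5000e-03] [ 0.555  -0.0639  0.3377] [ 553.41 -143.38] [ 553.75 -143.13] 0.12013097745796324 0.08860199971340156
  finger -1 832 [-0.0596 -0.0088 -0.0885] [-0.0455  0.0126 -0.06  ]
  finger 1 835 [ 0.0455 -0.0086 -0.0883] [ 0.0597  0.0125 -0.06  ]
[ 0.5548 -0.1459  0.2549] [-3.1412e+00 -3.2000e-03 -1.3000e-03] [ 0.5551 -0.0636  0.3378] [ 553.2  -143.26] [ 553.74 -143.05] 0.12011460322691092 0.08860475677104634
  finger -1 823 [-0.0597 -0.0086 -0.0879] [-0.0453  0.0124 -0.06  ]
  finger 1 834 [ 0.0456 -0.0084 -0.0881] [ 0.06    0.013  -0.0601]
[ 0.5548 -0.146   0.2549] [-3.1413e+00 -3.1000e-03 -1.2000e-03] [ 0.5551 -0.0636  0.3378] [ 553.46 -143.32] [ 553.72 -143.03] 0.12004287119580381 0.08863389690960108
  finger -1 825 [-0.0596 -0.0082 -0.0886] [-0.0452  0.0127 -0.06  ]
  finger 1 828 [ 0.0458 -0.0079 -0.0885] [ 0.0599  0.0133 -0.06  ]
pin [ 0.54424646 -0.15011861  0.102     ] [ 0.56532843 -0.13422567  0.102     ] 0.026401416936637393 37.011314756317645
slot [ 0.55176514 -0.12423964  0.088     ]
slot [ 0.55647852 -0.12386844  0.088     ]
slot [ 0.56102008 -0.1242154   0.088     ]
```

The fingers appear about 2 mm too far in +y, so the spindle is near (0.5533, -0.1455). The pin lies at about 37° and the slot at about 82°, so the collar needs roughly -45°. Descending.

Request:
play_rows --commands '[{"rot":[0,0,0],"offset":[-0.08,0.03,-0.7],"grip":-1},{"rot":[0,0,0],"offset":[0,0,-0.7],"grip":-1},{"rot":[0,0,0],"offset":[0,0,-0.7],"grip":-1},{"rot":[0,0,0],"offset":[0,0,-0.7],"grip":-1},{"rot":[0,0,0],"offset":[0,0,-0.7],"grip":-1},{"rot":[0,0,0],"offset":[0,0,-0.7],"grip":-1},{"rot":[0,0,0],"offset":[0,0,-0.7],"grip":-1},{"rot":[0,0,0],"offset":[0,0,0],"grip":-1},{"rot":[0,0,0],"offset":[0,0,0],"grip":-1},{"rot":[0,0,0],"offset":[0,0,0],"grip":-1}]'

```text
time: 2.07
tool_pos: [0.5531, -0.1463, 0.1574]
eef_rot: [3.141, 0.001, 0.002]
force: [0.2, -0.1, 0.6]
grip_width: 1.003
```

Run:
```python
from h import *
c,im,d=snap("wrist","w3"); s=bot.state(); T=s["tool_pos"]; P=cloud(c,d); print(T,s["eef_rot"],s["force"])
near=(d>0)&(np.hypot(P[...,0]-.5535,P[...,1]+.1455)<.03)
for lo,hi in((.085,.091),(.117,.123)):
    q=P[near&(P[...,2]>lo)&(P[...,2]<hi)]; print(q.min(0),q.max(0),cv2.minEnclosingCircle(q[:,:2].astype(np.float32)*1000),np.median(q[:,2]))
L=P-T
for s_ in(-1,1):
    a=L[(d>0)&(L[...,2]<-.06)&(L[...,2]>-.087)&(L[...,0]*s_>.03)&(L[...,0]*s_<.075)]; print(a.min(0).round(4),a.max(0).round(4))
f,cx,cy,R,t=c; p=R@np.array([.5535,-.1455,.1])+t; u,v=int(cx+f*p[0]/p[2]),int(cy+f*p[1]/p[2])
u0,v0=u-60,v-65; print(u0,v0)
cr=cv2.resize(im[v0:v0+110,u0:u0+120],None,fx=5,fy=5,interpolation=cv2.INTER_CUBIC)
cr=np.clip(255*(cr/255.)**.6,0,255).astype(np.uint8); cv2.imwrite("pics/w3c.png",cr[:,:,::-1])
```

```text
[ 0.5531864  -0.14643346  0.15768756] [3.14129055e+00 7.93399332e-04 2.71832745e-03] [-0.18375919 -0.52812317  0.03674599]
[ 0.52996365 -0.16406234  0.08501128] [ 0.57774973 -0.11880953  0.09094581] ((553.9039916992188, -142.86268615722656), 24.216054916381836) 0.08857492742563702
[ 0.5445261  -0.15202292  0.11700238] [ 0.56264567 -0.1340915   0.12227385] ((553.6531982421875, -143.2609405517578), 9.226194381713867) 0.1200945667653783
[-0.0596 -0.0082 -0.0867] [-0.0453  0.0129 -0.0601]
[ 0.0456 -0.0079 -0.087 ] [ 0.0598  0.0131 -0.06  ]
217 216
```

View pics/w3c.png

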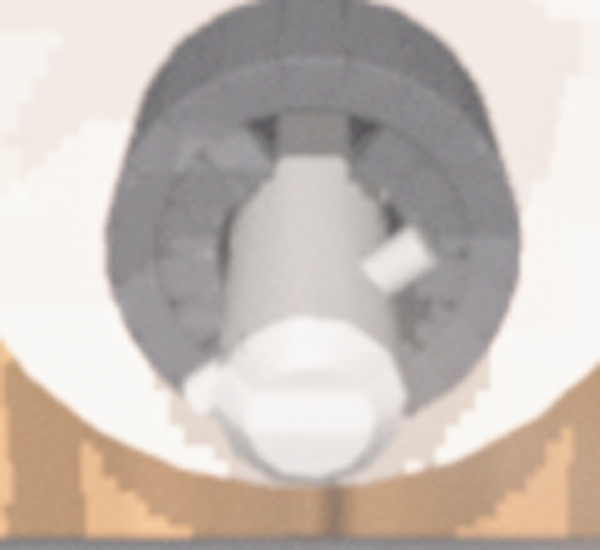

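The slot lies at crop (314,112), almost straight along +y at about 87°, and the pin ends are at (400,262) and (205,388). I'll nudge +0.8 mm in y and close the gripper.

Request:
play_rows --commands '[{"rot":[0,0,0],"offset":[0.02,0.04,0],"grip":-1},{"rot":[0,0,0],"offset":[0,0,0],"grip":1},{"rot":[0,0,0],"offset":[0,0,0],"grip":1},{"rot":[0,0,0],"offset":[0,0,0],"grip":1},{"rot":[0,0,0],"offset":[0,0,0],"grip":1},{"rot":[0,0,0],"offset":[0,0,0],"grip":1},{"rot":[0,0,0],"offset":[0,0,0],"grip":1},{"rot":[0,0,0],"offset":[0,0,0],"grip":1},{"rot":[0,0,0],"offset":[0,0,0],"grip":1},{"rot":[0,0,0],"offset":[0,0,0],"grip":1}]' --squeeze 20

```text
time: 2.95
tool_pos: [0.5529, -0.1458, 0.1567]
eef_rot: [3.142, -0.0, 0.0]
force: [1.3, -1.0, 0.0]
grip_width: 0.516
```

Run:
```python
from h import *
s=bot.state(); print(s["tool_pos"],s["force"],s["moment"],s["grip_width"]*92)
# w3 camera reconstructed from current (moved +.0004,+.0008)
c=K("wrist"); f,cx,cy,R,t=c; c=(f,cx,cy,R,t+R@np.array([.0004,.0008,0]))
g=lambda x,y,z: ray(c,217+x/5,216+y/5,z)
for p,q in (((205,388),(400,262)),((195,385),(425,248))):
    a,b=g(*p,.102),g(*q,.102); e=b-a; print(a,b,np.hypot(*e[:2]),np.degrees(np.arctan2(e[1],e[0])))
for x in(275,314,352): print(g(x,112,.088))
```

```text
[ 0.55288999 -0.14584616  0.15669727] [ 1.33721001 -0.99784862  0.02326456] [-0.00307604 -0.0912166  -0.0342073 ] 47.47258960967865
[ 0.54228301 -0.15177438  0.102     ] [ 0.56277357 -0.13687799  0.102     ] 0.02533308733558849 36.01669715488485
[ 0.5412252  -0.15141177  0.102     ] [ 0.56532667 -0.13527199  0.102     ] 0.029006438906347153 33.80861791443483
[ 0.54959212 -0.12587992  0.088     ]
[ 0.5539084 -0.1258763  0.088    ]
[ 0.55811377 -0.12587277  0.088     ]
```

Gripped at 47.5 mm. Lifting gently, staying below the pin at first.

Request:
play_rows --commands '[{"rot":[0,0,0],"offset":[0,0,0.08],"grip":1},{"rot":[0,0,0],"offset":[0,0,0.08],"grip":1},{"rot":[0,0,0],"offset":[0,0,0.08],"grip":1},{"rot":[0,0,0],"offset":[0,0,0.08],"grip":1},{"rot":[0,0,0],"offset":[0,0,0.08],"grip":1},{"rot":[0,0,0],"offset":[0,0,0.05],"grip":1},{"rot":[0,0,0],"offset":[0,0,0],"grip":1},{"rot":[0,0,0],"offset":[0,0,0],"grip":1},{"rot":[0,0,0],"offset":[0,0,0],"grip":1},{"rot":[0,0,0],"offset":[0,0,0],"grip":1}]'

```text
time: 3.78
tool_pos: [0.5527, -0.1458, 0.1656]
eef_rot: [-3.142, 0.0, 0.0]
force: [0.3, -0.1, -1.6]
grip_width: 0.523
```

Request:
play_rows --commands '[{"rot":[0,0,0],"offset":[0,0,0.04],"grip":1},{"rot":[0,0,0],"offset":[0,0,0],"grip":1},{"rot":[0,0,0],"offset":[0,0,0],"grip":1},{"rot":[0,0,0],"offset":[0,0,0],"grip":1},{"rot":[0,0,0],"offset":[0,0,0],"grip":1},{"rot":[0,0,0],"offset":[0,0,0],"grip":1},{"rot":[0,0,0],"offset":[0,0,0],"grip":1},{"rot":[0,0,0],"offset":[0,0,0],"grip":1},{"rot":[0,0,0],"offset":[0,0,0],"grip":1},{"rot":[0,0,0],"offset":[0,0,0],"grip":1}]'

```text
time: 4.62
tool_pos: [0.5528, -0.1458, 0.1665]
eef_rot: [3.142, -0.0, -0.0]
force: [0.3, 1.2, -1.0]
grip_width: 0.519
```

Request:
play_rows --commands '[{"rot":[0,0,0],"offset":[0,0,0.03],"grip":1},{"rot":[0,0,0],"offset":[0,0,0],"grip":1},{"rot":[0,0,0],"offset":[0,0,0.03],"grip":1},{"rot":[0,0,0],"offset":[0,0,0],"grip":1},{"rot":[0,0,0],"offset":[0,0,0],"grip":1},{"rot":[0,0,0],"offset":[0,0,0],"grip":1},{"rot":[0,0,0],"offset":[0,0,0],"grip":1},{"rot":[0,0,0],"offset":[0,0,0],"grip":1},{"rot":[0,0,0],"offset":[0,0,0],"grip":1},{"rot":[0,0,0],"offset":[0,0,0],"grip":1}]'

```text
time: 5.45
tool_pos: [0.5528, -0.1458, 0.1677]
eef_rot: [3.142, -0.0, 0.0]
force: [-0.8, 1.0, -1.0]
grip_width: 0.526
```

Request:
play_rows --commands '[{"rot":[0,0,0],"offset":[0,0,0.03],"grip":1},{"rot":[0,0,0],"offset":[0,0,0],"grip":1},{"rot":[0,0,0],"offset":[0,0,0],"grip":1},{"rot":[0,0,0],"offset":[0,0,0],"grip":1},{"rot":[0,0,0],"offset":[0,0,0],"grip":1},{"rot":[0,0,0],"offset":[0,0,0],"grip":1},{"rot":[0,0,0],"offset":[0,0,0],"grip":1},{"rot":[0,0,0],"offset":[0,0,0],"grip":1},{"rot":[0,0,0],"offset":[0,0,0],"grip":1},{"rot":[0,0,0],"offset":[0,0,0],"grip":1}]'

```text
time: 6.28
tool_pos: [0.5528, -0.1458, 0.1683]
eef_rot: [3.142, -0.0, 0.0]
force: [0.9, 0.1, -1.2]
grip_width: 0.519
```

Request:
play_rows --commands '[{"rot":[0,0,0],"offset":[0,0,0.03],"grip":1},{"rot":[0,0,0],"offset":[0,0,0],"grip":1},{"rot":[0,0,0],"offset":[0,0,0],"grip":1},{"rot":[0,0,0],"offset":[0,0,0],"grip":1},{"rot":[0,0,0],"offset":[0,0,0],"grip":1},{"rot":[0,0,0],"offset":[0,0,0],"grip":1},{"rot":[0,0,0],"offset":[0,0,0],"grip":1},{"rot":[0,0,0],"offset":[0,0,0],"grip":1},{"rot":[0,0,0],"offset":[0,0,0],"grip":1},{"rot":[0,0,0],"offset":[0,0,0],"grip":1}]'

```text
time: 7.12
tool_pos: [0.5527, -0.1458, 0.1688]
eef_rot: [-3.142, 0.0, 0.0]
force: [-0.5, -0.3, -2.4]
grip_width: 0.521
```

Request:
play_rows --commands '[{"rot":[0,0,0],"offset":[0,0,0.02],"grip":1},{"rot":[0,0,0],"offset":[0,0,0],"grip":1},{"rot":[0,0,0],"offset":[0,0,0],"grip":1},{"rot":[0,0,0],"offset":[0,0,0],"grip":1},{"rot":[0,0,0],"offset":[0,0,0],"grip":1},{"rot":[0,0,0],"offset":[0,0,0],"grip":1},{"rot":[0,0,0],"offset":[0,0,0],"grip":1},{"rot":[0,0,0],"offset":[0,0,0],"grip":1},{"rot":[0,0,0],"offset":[0,0,0],"grip":1},{"rot":[0,0,0],"offset":[0,0,0],"grip":1}]'

```text
time: 7.95
tool_pos: [0.5527, -0.1458, 0.1691]
eef_rot: [-3.142, 0.0, 0.0]
force: [0.4, -1.1, -7.9]
grip_width: 0.518
```

Run:
```python
from h import *
F=[]
for k in range(6): 
    c,im,d=snap("wrist","w4"); F.append(bot.state()["force"])
print(np.mean(F,0),np.std(F,0),bot.state()["tool_pos"])
P=cloud(c,d); near=(d>0)&(np.hypot(P[...,0]-.5535,P[...,1]+.1435)<.03)
q=P[near]; h,e=np.histogram(q[:,2],np.arange(.094,.124,.001)); print(list(zip(e.round(3),h)))
```

```text
[ 1.43111393 -0.60165528 -9.12538268] [0.28450762 0.63024745 0.56936184] [ 0.5526808  -0.14581495  0.16913013]
[(np.float64(0.094), np.int64(93)), (np.float64(0.095), np.int64(74)), (np.float64(0.096), np.int64(102)), (np.float64(0.097), np.int64(98)), (np.float64(0.098), np.int64(112)), (np.float64(0.099), np.int64(257)), (np.float64(0.1), np.int64(1454)), (np.float64(0.101), np.int64(1445)), (np.float64(0.102), np.int64(220)), (np.float64(0.103), np.int64(80)), (np.float64(0.104), np.int64(118)), (np.float64(0.105), np.int64(112)), (np.float64(0.106), np.int64(69)), (np.float64(0.107), np.int64(45)), (np.float64(0.108), np.int64(60)), (np.float64(0.109), np.int64(73)), (np.float64(0.11), np.int64(56)), (np.float64(0.111), np.int64(53)), (np.float64(0.112), np.int64(73)), (np.float64(0.113), np.int64(71)), (np.float64(0.114), np.int64(63)), (np.float64(0.115), np.int64(59)), (np.float64(0.116), np.int64(79)), (np.float64(0.117), np.int64(123)), (np.float64(0.118), np.int64(204)), (np.float64(0.119), np.int64(213)), (np.float64(0.12), np.int64(351)), (np.float64(0.121), np.int64(196)), (np.float64(0.122), np.int64(45))]
```

The collar meets the pin at about 7 N. I'll back off 1 mm and turn it about -41° first.

Request:
play_rows --commands '[{"rot":[0,0,0],"offset":[0,0,-0.06],"grip":1},{"rot":[0,0,-0.5],"offset":[0,0,0],"grip":1},{"rot":[0,0,-1],"offset":[0,0,0],"grip":1},{"rot":[0,0,-1],"offset":[0,0,0],"grip":1},{"rot":[0,0,-1],"offset":[0,0,0],"grip":1},{"rot":[0,0,-1],"offset":[0,0,0],"grip":1},{"rot":[0,0,-1],"offset":[0,0,0],"grip":1},{"rot":[0,0,-1],"offset":[0,0,0],"grip":1},{"rot":[0,0,-1],"offset":[0,0,0],"grip":1},{"rot":[0,0,-1],"offset":[0,0,0],"grip":1}]'

```text
time: 9.08
tool_pos: [0.5535, -0.1459, 0.1692]
eef_rot: [-2.959, 1.053, -0.003]
force: [-1.1, 0.6, -1.6]
grip_width: 0.52
```

Request:
play_rows --commands '[{"rot":[0,0,-1],"offset":[0,0,0],"grip":1},{"rot":[0,0,-1],"offset":[0,0,0],"grip":1},{"rot":[0,0,-1],"offset":[0,0,0],"grip":1},{"rot":[0,0,0],"offset":[0,0,0],"grip":1},{"rot":[0,0,0],"offset":[0,0,0],"grip":1},{"rot":[0,0,0],"offset":[0,0,0],"grip":1},{"rot":[0,0,0],"offset":[0,0,0],"grip":1},{"rot":[0,0,0],"offset":[0,0,0],"grip":1},{"rot":[0,0,0],"offset":[0,0,0],"grip":1},{"rot":[0,0,0],"offset":[0,0,0],"grip":1}]'

```text
time: 9.92
tool_pos: [0.5528, -0.1459, 0.1681]
eef_rot: [-2.815, 1.395, 0.0]
force: [-0.1, 0.4, -1.6]
grip_width: 0.52
```

Run:
```python
from h import *
F=[]
for k in range(3): 
    c,im,d=snap("wrist","w5"); F.append(bot.state()["force"])
s=bot.state(); print(np.mean(F,0),s["tool_pos"],s["eef_rot"],s["moment"])
Rz=cv2.Rodrigues(s["eef_rot"])[0]; print(np.degrees(np.arctan2(Rz[1,0],Rz[0,0])))
f,cx,cy,R,t=c; p=R@np.array([.5533,-.1455,.1])+t; u,v=int(cx+f*p[0]/p[2]),int(cy+f*p[1]/p[2])
u0,v0=u-60,v-65; print(u0,v0)
cr=cv2.resize(im[v0:v0+120,u0:u0+120],None,fx=5,fy=5,interpolation=cv2.INTER_CUBIC)
cr=np.clip(255*(cr/255.)**.6,0,255).astype(np.uint8); cv2.imwrite("pics/w5c.png",cr[:,:,::-1])
```

```text
[-0.21976529 -0.24631449 -1.00498579] [ 0.55278586 -0.14586818  0.16806595] [ 2.81501961e+00 -1.39463755e+00 -5.99539119e-05] [ 0.06206524  0.02342465 -0.01543814]
-52.71014132265948
220 205
```

View pics/w5c.png

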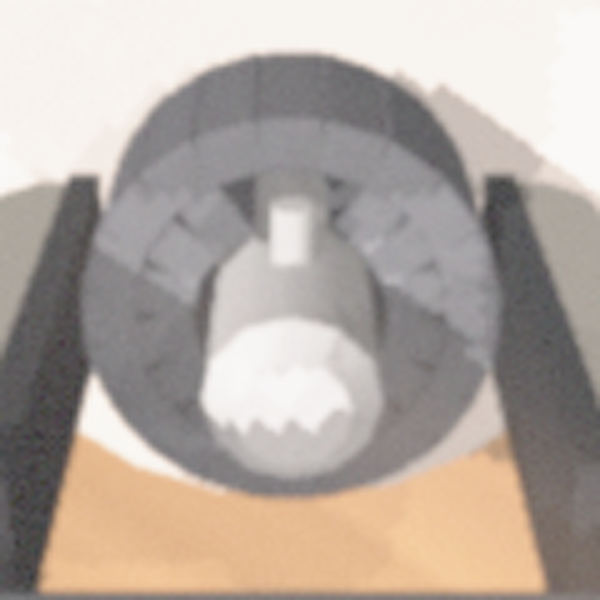

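The pin at (291,230) sits centred in the slot, which spans columns 255 to 328, so they are aligned. Drawing up slowly past the pin.

Request:
play_rows --commands '[{"rot":[0,0,0],"offset":[0,0,0.04],"grip":1},{"rot":[0,0,0],"offset":[0,0,0.04],"grip":1},{"rot":[0,0,0],"offset":[0,0,0.04],"grip":1},{"rot":[0,0,0],"offset":[0,0,0.04],"grip":1},{"rot":[0,0,0],"offset":[0,0,0],"grip":1},{"rot":[0,0,0],"offset":[0,0,0],"grip":1},{"rot":[0,0,0],"offset":[0,0,0],"grip":1},{"rot":[0,0,0],"offset":[0,0,0],"grip":1},{"rot":[0,0,0],"offset":[0,0,0],"grip":1},{"rot":[0,0,0],"offset":[0,0,0],"grip":1}]'

```text
time: 10.9
tool_pos: [0.5528, -0.1458, 0.1712]
eef_rot: [2.815, -1.395, -0.0]
force: [-0.2, -0.0, -1.6]
grip_width: 0.518
```

Above the height where it touched, with only the collar's weight showing. Continuing up.

Request:
play_rows --commands '[{"rot":[0,0,0],"offset":[0,0,0.1],"grip":1},{"rot":[0,0,0],"offset":[0,0,0.1],"grip":1},{"rot":[0,0,0],"offset":[0,0,0.1],"grip":1},{"rot":[0,0,0],"offset":[0,0,0.1],"grip":1},{"rot":[0,0,0],"offset":[0,0,0.1],"grip":1},{"rot":[0,0,0],"offset":[0,0,0.1],"grip":1},{"rot":[0,0,0],"offset":[0,0,0.1],"grip":1},{"rot":[0,0,0],"offset":[0,0,0.1],"grip":1},{"rot":[0,0,0],"offset":[0,0,0.1],"grip":1},{"rot":[0,0,0],"offset":[0,0,0],"grip":1}]'

```text
time: 11.73
tool_pos: [0.553, -0.1459, 0.1898]
eef_rot: [-2.815, 1.395, -0.001]
force: [-0.8, 1.1, -1.6]
grip_width: 0.518
```

Request:
play_rows --commands '[{"rot":[0,0,0],"offset":[0,0,0.15],"grip":1},{"rot":[0,0,0],"offset":[0,0,0.15],"grip":1},{"rot":[0,0,0],"offset":[0,0,0.15],"grip":1},{"rot":[0,0,0],"offset":[0,0,0.2],"grip":1},{"rot":[0,0,0],"offset":[0,0,0.3],"grip":1},{"rot":[0,0,0],"offset":[0,0,0.4],"grip":1},{"rot":[0,0,0],"offset":[0,0,0.5],"grip":1},{"rot":[0,0,0],"offset":[0,0,0.5],"grip":1},{"rot":[0,0,0],"offset":[0,0,0.2],"grip":1},{"rot":[0,0,0],"offset":[0,0,0],"grip":1}]'

```text
time: 12.57
tool_pos: [0.5535, -0.146, 0.242]
eef_rot: [-2.814, 1.394, -0.004]
force: [0.5, 0.3, -2.0]
grip_width: 0.517
```

The collar is off, with its underside at about 0.147 m. Moving over the tray.

Request:
play_rows --commands '[{"rot":[0,0,0],"offset":[-0.06,0.3,0],"grip":1},{"rot":[0,0,0],"offset":[-0.12,0.6,0],"grip":1},{"rot":[0,0,0],"offset":[-0.17,0.9,0],"grip":1},{"rot":[0,0,0],"offset":[-0.17,0.9,0],"grip":1},{"rot":[0,0,0],"offset":[-0.17,0.9,0],"grip":1},{"rot":[0,0,0],"offset":[-0.17,0.9,0],"grip":1},{"rot":[0,0,0],"offset":[-0.17,0.9,0],"grip":1},{"rot":[0,0,0],"offset":[-0.17,0.9,0],"grip":1},{"rot":[0,0,0],"offset":[-0.17,0.9,0],"grip":1},{"rot":[0,0,0],"offset":[-0.17,0.9,0],"grip":1}]'

```text
time: 13.4
tool_pos: [0.5209, 0.0183, 0.2397]
eef_rot: [2.815, -1.393, -0.002]
force: [-0.3, 0.2, -1.5]
grip_width: 0.517
```

Request:
play_rows --commands '[{"rot":[0,0,0],"offset":[-0.17,0.9,0],"grip":1},{"rot":[0,0,0],"offset":[-0.17,0.9,0],"grip":1},{"rot":[0,0,0],"offset":[-0.17,0.9,0],"grip":1},{"rot":[0,0,0],"offset":[-0.17,0.9,0],"grip":1},{"rot":[0,0,0],"offset":[-0.17,0.9,0],"grip":1},{"rot":[0,0,0],"offset":[-0.17,0.9,0],"grip":1},{"rot":[0,0,0],"offset":[-0.17,0.9,0],"grip":1},{"rot":[0,0,0],"offset":[-0.12,0.6,0],"grip":1},{"rot":[0,0,0],"offset":[-0.06,0.3,0],"grip":1},{"rot":[0,0,0],"offset":[0,0,0],"grip":1}]'

```text
time: 14.23
tool_pos: [0.4934, 0.1623, 0.2398]
eef_rot: [2.817, -1.39, -0.002]
force: [-0.4, 0.1, -1.0]
grip_width: 0.521
```

Run:
```python
from h import *
c,im,d=snap("scene","s6"); s=bot.state(); print(s["tool_pos"],s["force"],s["grip_width"])
c2,im2,d2=snap("wrist","w6")
P=cloud(c2,d2); q=P[(d2>0)&(P[...,2]<.02)&(np.hypot(P[...,0]-.491,P[...,1]-.1765)<.06)]; print(len(q),np.median(q[:,2]) if len(q) else 0)
L=P-s["tool_pos"]; q=P[(d2>0)&(np.hypot(L[...,0],L[...,1])<.024)&(L[...,2]<-.06)&(L[...,2]>-.1)]; print("collar top",np.median(q[:,2]))
cv2.imwrite("pics/m6.png",np.hstack([im[80:290,150:430],im2[::2,::2]])[:,:,::-1])
```

```text
[0.4938977  0.16086942 0.23989652] [ 0.0975401 -0.7476607 -1.7625732] 0.5199702957154361
7864 0.005009821840425026
collar top 0.17166087980505157
```

View pics/m6.png

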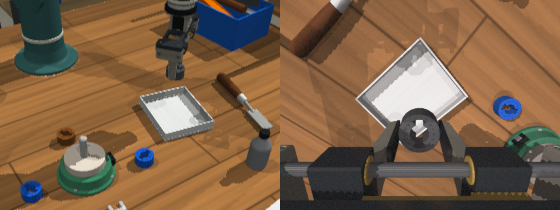

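The collar is level in the gripper just short of the tray's centre, and the spindle stands bare. Shifting 15 mm in +y and descending to about 10 mm above the floor.

Request:
play_rows --commands '[{"rot":[0,0,0],"offset":[0,0.35,-0.3],"grip":1},{"rot":[0,0,0],"offset":[0,0.4,-0.7],"grip":1},{"rot":[0,0,0],"offset":[0,0,-0.9],"grip":1},{"rot":[0,0,0],"offset":[0,0,-0.9],"grip":1},{"rot":[0,0,0],"offset":[0,0,-0.9],"grip":1},{"rot":[0,0,0],"offset":[0,0,-0.9],"grip":1},{"rot":[0,0,0],"offset":[0,0,-0.9],"grip":1},{"rot":[0,0,0],"offset":[0,0,-0.6],"grip":1},{"rot":[0,0,0],"offset":[0,0,-0.3],"grip":1},{"rot":[0,0,0],"offset":[0,0,0],"grip":1}]'

```text
time: 15.17
tool_pos: [0.4941, 0.1746, 0.1109]
eef_rot: [2.813, -1.395, -0.002]
force: [-0.0, 0.2, -1.5]
grip_width: 0.516
```

Request:
play_rows --commands '[{"rot":[0,0,0],"offset":[0,0,-0.1],"grip":1},{"rot":[0,0,0],"offset":[0,0,-0.1],"grip":1},{"rot":[0,0,0],"offset":[0,0,0],"grip":1},{"rot":[0,0,0],"offset":[0,0,0],"grip":1},{"rot":[0,0,0],"offset":[0,0,0],"grip":1},{"rot":[0,0,0],"offset":[0,0,0],"grip":1},{"rot":[0,0,0],"offset":[0,0,0],"grip":1},{"rot":[0,0,0],"offset":[0,0,0],"grip":1},{"rot":[0,0,0],"offset":[0,0,0],"grip":1},{"rot":[0,0,0],"offset":[0,0,0],"grip":1}]'

```text
time: 16.0
tool_pos: [0.4946, 0.1752, 0.1083]
eef_rot: [2.815, -1.395, 0.0]
force: [-0.0, -0.9, -1.7]
grip_width: 0.517
```

Request:
play_rows --commands '[{"rot":[0,0,0],"offset":[0,0,-0.07],"grip":1},{"rot":[0,0,0],"offset":[0,0,-0.07],"grip":1},{"rot":[0,0,0],"offset":[0,0,-0.07],"grip":1},{"rot":[0,0,0],"offset":[0,0,-0.07],"grip":1},{"rot":[0,0,0],"offset":[0,0,-0.07],"grip":1},{"rot":[0,0,0],"offset":[0,0,0],"grip":1},{"rot":[0,0,0],"offset":[0,0,0],"grip":1},{"rot":[0,0,0],"offset":[0,0,0],"grip":1},{"rot":[0,0,0],"offset":[0,0,0],"grip":1},{"rot":[0,0,0],"offset":[0,0,0],"grip":1}]'

```text
time: 16.83
tool_pos: [0.4946, 0.1752, 0.1014]
eef_rot: [-2.815, 1.395, -0.0]
force: [0.6, -0.2, -1.3]
grip_width: 0.516
```

Request:
play_rows --commands '[{"rot":[0,0,0],"offset":[0,0,-0.04],"grip":1},{"rot":[0,0,0],"offset":[0,0,0],"grip":1},{"rot":[0,0,0],"offset":[0,0,0],"grip":1},{"rot":[0,0,0],"offset":[0,0,0],"grip":1},{"rot":[0,0,0],"offset":[0,0,0],"grip":1},{"rot":[0,0,0],"offset":[0,0,0],"grip":1},{"rot":[0,0,0],"offset":[0,0,0],"grip":1},{"rot":[0,0,0],"offset":[0,0,0],"grip":1},{"rot":[0,0,0],"offset":[0,0,0],"grip":1},{"rot":[0,0,0],"offset":[0,0,0],"grip":1}]'

```text
time: 17.67
tool_pos: [0.4946, 0.1752, 0.1005]
eef_rot: [2.815, -1.395, 0.0]
force: [-0.2, 0.9, -1.0]
grip_width: 0.52
```

Request:
play_rows --commands '[{"rot":[0,0,0],"offset":[0,0,-0.04],"grip":1},{"rot":[0,0,0],"offset":[0,0,0],"grip":1},{"rot":[0,0,0],"offset":[0,0,0],"grip":1},{"rot":[0,0,0],"offset":[0,0,0],"grip":1},{"rot":[0,0,0],"offset":[0,0,0],"grip":1},{"rot":[0,0,0],"offset":[0,0,0],"grip":1},{"rot":[0,0,0],"offset":[0,0,0],"grip":1},{"rot":[0,0,0],"offset":[0,0,0],"grip":1},{"rot":[0,0,0],"offset":[0,0,0],"grip":1},{"rot":[0,0,0],"offset":[0,0,0],"grip":1}]'

```text
time: 18.5
tool_pos: [0.4946, 0.1752, 0.0997]
eef_rot: [2.815, -1.395, 0.0]
force: [-0.4, -1.0, -1.3]
grip_width: 0.516
```

Request:
play_rows --commands '[{"rot":[0,0,0],"offset":[0,0,-0.03],"grip":1},{"rot":[0,0,0],"offset":[0,0,0],"grip":1},{"rot":[0,0,0],"offset":[0,0,0],"grip":1},{"rot":[0,0,0],"offset":[0,0,0],"grip":1},{"rot":[0,0,0],"offset":[0,0,0],"grip":1},{"rot":[0,0,0],"offset":[0,0,0],"grip":1},{"rot":[0,0,0],"offset":[0,0,0],"grip":1},{"rot":[0,0,0],"offset":[0,0,0],"grip":1},{"rot":[0,0,0],"offset":[0,0,0],"grip":1},{"rot":[0,0,0],"offset":[0,0,0],"grip":1}]'

```text
time: 19.33
tool_pos: [0.4946, 0.1752, 0.0991]
eef_rot: [2.815, -1.395, -0.0]
force: [0.2, 0.3, -1.6]
grip_width: 0.519
```

Request:
play_rows --commands '[{"rot":[0,0,0],"offset":[0,0,-0.03],"grip":1},{"rot":[0,0,0],"offset":[0,0,0],"grip":1},{"rot":[0,0,0],"offset":[0,0,0],"grip":1},{"rot":[0,0,0],"offset":[0,0,0],"grip":1},{"rot":[0,0,0],"offset":[0,0,0],"grip":1},{"rot":[0,0,0],"offset":[0,0,0],"grip":1},{"rot":[0,0,0],"offset":[0,0,0],"grip":1},{"rot":[0,0,0],"offset":[0,0,0],"grip":1},{"rot":[0,0,0],"offset":[0,0,0],"grip":1},{"rot":[0,0,0],"offset":[0,0,0],"grip":1}]'

```text
time: 20.17
tool_pos: [0.4947, 0.1752, 0.0987]
eef_rot: [-2.815, 1.395, -0.0]
force: [-1.5, 0.7, 5.9]
grip_width: 0.517
```

Run:
```python
from h import *
c2,im2,d2=snap("wrist","w7"); s=bot.state(); print(s["force"])
P=cloud(c2,d2); L=P-s["tool_pos"]; r=np.hypot(L[...,0],L[...,1])
q=P[(d2>0)&(r<.024)&(L[...,2]<-.06)&(L[...,2]>-.1)]; print("collar top",np.median(q[:,2]))
q=P[(d2>0)&(P[...,2]<.012)&(r<.06)]; print("floor",len(q),np.median(q[:,2]))
```

```text
[-1.88209662 -0.95383601  4.75538809]
collar top 0.030263912888555334
floor 14918 0.004938501700849023
```

The collar is on the floor, with about 7 N change in force. Opening, then lifting away.

Request:
play_rows --commands '[{"rot":[0,0,0],"offset":[0,0,0],"grip":-0.5},{"rot":[0,0,0],"offset":[0,0,0],"grip":-0.5},{"rot":[0,0,0],"offset":[0,0,0],"grip":-0.5},{"rot":[0,0,0],"offset":[0,0,0],"grip":-0.5},{"rot":[0,0,0],"offset":[0,0,0],"grip":-0.5},{"rot":[0,0,0],"offset":[0,0,0],"grip":-0.5},{"rot":[0,0,0],"offset":[0,0,0],"grip":-0.5},{"rot":[0,0,0],"offset":[0,0,0],"grip":-0.5},{"rot":[0,0,0],"offset":[0,0,0],"grip":-0.5},{"rot":[0,0,0],"offset":[0,0,0],"grip":-0.5}]'

```text
time: 21.05
tool_pos: [0.4946, 0.1751, 0.0985]
eef_rot: [2.815, -1.395, -0.0]
force: [0.5, 0.4, -0.7]
grip_width: 0.75
```

Request:
play_rows --commands '[{"rot":[0,0,0],"offset":[0,0,0.2],"grip":-0.5},{"rot":[0,0,0],"offset":[0,0,0.4],"grip":-0.5},{"rot":[0,0,0],"offset":[0,0,0.6],"grip":-0.5},{"rot":[0,0,0],"offset":[0,0,0.9],"grip":-0.5},{"rot":[0,0,0],"offset":[0,0,0.9],"grip":-0.5},{"rot":[0,0,0],"offset":[0,0,0.9],"grip":-0.5},{"rot":[0,0,0],"offset":[0,0,0.9],"grip":-0.5},{"rot":[0,0,0],"offset":[0,0,0.9],"grip":-0.5},{"rot":[0,0,0],"offset":[0,0,0.5],"grip":-0.5},{"rot":[0,0,0],"offset":[0,0,0],"grip":-0.5}]'

```text
time: 21.88
tool_pos: [0.4958, 0.1756, 0.2256]
eef_rot: [-2.811, 1.393, -0.005]
force: [0.3, 0.2, -0.6]
grip_width: 0.748
```

Run:
```python
from h import *
c,im,d=snap("side","s8"); s=bot.state(); print(s["tool_pos"],s["force"],s["grip_width"])
c2,im2,d2=snap("wrist","w8"); P=cloud(c2,d2)
q=P[(d2>0)&(np.hypot(P[...,0]-.4946,P[...,1]-.1752)<.03)&(P[...,2]>.022)&(P[...,2]<.045)]
print(len(q),q.min(0),q.max(0),cv2.minEnclosingCircle(q[:,:2].astype(np.float32)*1000))
a=q[np.abs(q[:,2]-np.median(q[:,2]))<.003]; A=np.c_[a[:,:2],np.ones(len(a))]; print("plane",np.linalg.lstsq(A,a[:,2],rcond=None)[0],np.median(a[:,2]))
cv2.imwrite("pics/m8.png",np.hstack([im[90:410,150:450],cv2.resize(im2,(427,320))])[:,:,::-1])
```

```text
[0.49510953 0.17542547 0.22400489] [-0.8458484   0.18512843 -0.67233884] 0.7517558488870968
1414 [0.47095943 0.1540801  0.0220568 ] [0.51869559 0.20196593 0.03291018] ((494.9264221191406, 177.9618377685547), 24.193960189819336)
plane [-0.00076025  0.00164112  0.03076301] 0.030717976750537244
```

View pics/m8.png

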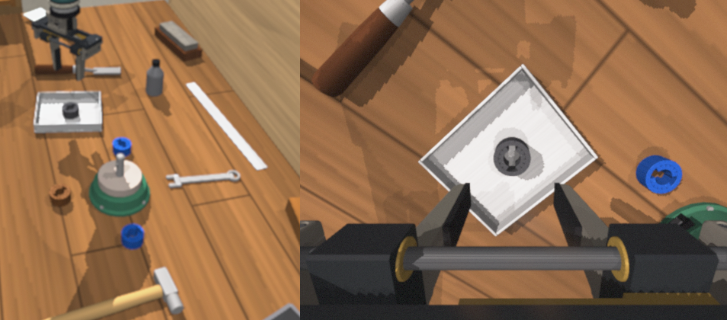

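The collar lies flat near the tray's centre, with its top level at 30.7 mm. The gripper is clear and the tools are where they were, so I'm handing in.

```bash
python3 -c "
from plant import bot
print(bot.close_job())"
```

```text
the job is handed in; nothing more can be done
None
```

The locking collar is off the spindle and lying flat, same way up, near the middle of the tray. The job was handed in at about 22 s.

- **Removal:** I lifted the collar until it met the pin; the wrist force read up to about 9 N. I backed off about 1 mm and turned it about 53° clockwise. The wrist camera showed the pin centred in a slot, and I drew it off with only its own weight showing at each reading.
- **Placing:** I lowered it into the tray until the wrist force rose by about 7 N, opened the gripper and lifted clear.
- **Last checks:** The collar's top is level at about 30.7 mm (expected about 31 mm), the spindle is bare, and the gripper is about 100 mm above the collar. In the final picture the chisel, spanner and oil bottle look unmoved, as does the part of the hammer in view.
- **Disagreement:** The wrist and fixed cameras differed by about 4 mm in y on the spindle's position. I corrected this by checking the wrist camera against the fingers it could see. The collar's rise to the pin was about 12 mm, against the stated 11 mm or so.

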